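Move the kettle to the large ring and hold the hob's key switch on

ROBOT

A 6-joint arm with a two-finger parallel gripper is mounted at the origin on a cart in front of the work surface, level with it; the furniture and walls round the work are solid. World frame = base frame: x ahead of the robot, y to its left, z up, the work surface at z = 0. Lengths are in m, angles in degrees, forces in N, time in s.
With the tool pointing down it reaches from about 0.4 to 0.825 m from the base axis. Payload 7 kg.
Tool frame: the origin (TCP) lies at the very end of the fingers, on their centre line; the grasp point (between the pads) lies 19 mm behind it; z points along the fingers, y is the line along which they close (so a half turn about z gives the same grasp; the last joint's range is limited). The gripper opens to 88 mm and grips with 3 to 60 N. Pads are 19 mm wide; open, the fingers measure 130 mm over their backs; the gripper's body (78 mm by 193 mm) begins 47 mm behind the grasp point.
Start: joints at [92.825, 20.546, 0.682, 0, -70.136, -16.507], TCP at [0.16, 0.656, 0.227] pointing down, gripper open.
Joint ranges: [-176.03, 176.03], [-82.01, 121.73], [-58.28, 71.71], [-173.87, 95.51], [-174.79, -0.11], [-173.66, 173.66]. Speed limits (degrees/s): [136.94, 136.94, 172.46, 180, 180, 180].

INTERFACE

Orientations are given as [roll, pitch, yaw] about the fixed x, y, z axes, in that order (R = Rz(yaw) Ry(pitch) Rx(roll)).
In Python, from plant import get_state, capture, close_job, regions_of gives the robot as it stands.
- The arm moves only by the tool jog_arm, never from a script. Its argument "moves" is a list of rows, each a list of 3 entries, a list of its own where there are three numbers: the shift along the tool's x, y, z in cm, then the turn about the tool's z in degrees, then the finger opening in cm, from 0 to 8.76. A call has 1 to 12 rows; each row shifts and turns the commanded pose from where the row before left it, along the tool's axes as they then stand; what a row does not reach is not made up. A row lasts 1/8 s, in which the tool goes at most 62.5 mm and 10.7 degrees, less where a joint would pass 70% of its speed; a pose out of reach is approached as far as the arm can. A call is refused whole if a number of a shift passes 6.25 or a number of a turn 10.7, either way. A call with a gripper value outside its range is refused whole. The fingers move at their own pace and stop on an object; "newtons" is the grip in N (left out, the last holds). Time passes only in rows, so rows that do not move let the fingers close. It gives the time, the measured TCP pose, the force, the opening and the grip force at its end, in the units of the state.
- get_state(): the state, without advancing time (a new reading comes with each control period).
- capture(name): name is "scene" or "top" or "wrist"; returns a dict with "pixels" (480x640x3 uint8, blue, green, red), "mtx" (3x3 intrinsics, pixels), "world_from_camera" (4x4, takes a point from camera to world coordinates); the wrist camera has in their place "hand_eye" (4x4, takes a point from camera to tool coordinates, whose origin is the TCP and whose axes are the flange's). Camera axes: x right, y down, z forward; pixel columns grow to the right and rows downward; lengths in m; the calibration is good to about 2 mm. The wrist camera is an equidistant fisheye: a pixel r from the principal point sees the ray r / f radians off the axis. A picture is of the moment at which its call begins: read the wrist's pose just before it. There is no depth.
- close_job(): hands the job in; it is judged then, once.
Trained networks look in a picture, given as the dict that the camera call returned (one of the last four; its "shot" number tells which), for a name from the list of things; names that differ only in an ending like _2 or _b are one class to them, and where a whole thing is asked for, a point or a joint stands for the part that bears it (a point fixed in the world has none). Each returns a list of dicts, best first, with "confidence" (0 to 1); they miss things now and then, are a little off and sometimes report something else, mostly with a low value. They report only what shows in the picture. A call takes as long as a camera call.
- regions_of(picture, thing): "pixels" (480x640 bool, what is visible of it) and "pixel" ([column, row] in pixels, amid what is visible of it).
The state is a dict: "time_s": time; "joints": joint angles; "qd": joint speeds; "joint_torque": joint torques, N m; "tcp_pos": TCP position; "eef_rot": TCP orientation; "contact_force": force on the tool from outside, world axes, zero at the start; "moment": the same for the moment, N m; "gripper_width": finger opening in m; "gripper_force": force on a finger pad.
Only numpy, scipy, OpenCV 4.12 (cv2) and the standard library are available. Lean on these libraries where they do the work, as an engineer would, in place of code of your own. Each camera call takes 0.05 s, during which the arm holds its last target. There are 200 camera calls.

TASK

Get the tabletop hob ready to boil the kettle: slide the kettle sideways across the glass, without lifting or tipping it, from the small ring to the middle of the large ring and let go of it. Then take the wide, wing-headed key out of the key block, push it fully home in the hob's key switch, working it past the sticky pins, and turn it clockwise a full quarter turn to its stop. The switch springs back when let go, so finish while still holding the key home and turned; leave the two round-headed keys and everything else where they are.

Things in the scene. Friction and masses are not known exactly. Their poses are not given: they have to be found in the camera images.
- hob: Tabletop hob with a black glass top, 400 mm wide (its y), 300 deep (its x), glass 56 mm above the worktop; does not move. Origin: centre of its underside, z up; its front (control strip with touch fields and key switch) faces its -x, to the robot. Two printed cooking rings lie side by side behind the strip.
- large_ring (a point): Centre of the large printed ring (180 mm across) on the glass, the left one seen from the robot; axes as the hob. The kettle must go here.
- small_ring (a point): Centre of the small printed ring (140 mm across), the right one, 190 mm from the large one along the hob's y; the kettle starts near it.
- kettle: Stove kettle, round body 152 mm across and 118 high, 214 mm high over its bail handle, 0.6 to 0.9 kg; lid and bail fixed. Base 98 mm across, slides easily on the glass (friction 0.15): push its side gently; dragged by a firmly gripped bail it tips. Origin on its underside, 22 mm from the base centre (kettle_base). The spout points along its -y, 119 mm from the base centre.
- kettle_base (a point): Centre of the kettle's round base, on its underside; axes as the kettle.
- kettle_grip (a point): Middle of the bail handle's straight grip bar, 205 mm straight above kettle_base (the bar's top is 9 mm higher). The bar runs along the kettle's y for 100 mm and is 20 mm thick along its x, with 44 mm free below it down to the lid's knob.
- key_block: Dark wooden block on the worktop, 126 x 58 mm at the foot, 40 mm high, fixed. Origin: centre of its underside; its long side is its y. Three key slots along y, 40 mm apart, the middle one in the centre, each 12 mm along y by 6 along x, 34 mm deep. The keys stand in them blade down, in any order.
- hob_key: The hob's key, the only one with a wide wing head; stands upright in the block. Origin on its axis at the shoulder, which rests on the block's top; z up. Blade below: 30 mm long, 10 wide along its y, 4 thick along x, V tip. Above: collar 10 x 16 to 8 mm, then a flat head to 34 mm, 44 wide along y, 10 thick along x: pinch it across x. 45 g. A half turn about z makes no difference.
- round_key_1: A cupboard key with a round head 24 mm across, 8 mm thick, its top 30 mm above the block; same blade. Leave it where it is.
- round_key_2: Another key just like round_key_1. Leave it where it is.
- switch_face (a point): Mouth of the keyway on the switch's axis, 59.5 mm above the worktop, in the right part of the control strip; z up; turns with the switch. Keyway 12 mm along this y, 6 along x, flared across x, 34 deep. The key is home when its origin (shoulder) meets this point, its y along this y either way round. A steel collar 36 mm across stands 0.5 mm above the face.
- hob_switch (a joint): Turn of the key switch, rad: 0 off (keyway along the hob's x), grows clockwise seen from above to a stop at 1.57; return spring 0.03 N m at 0, 0.08 at the stop. The key turns up to 0.25 rad in the keyway before the switch follows. Two sticky spring pins 11 and 18 mm down the keyway give way to the key's tip under a steady push of 6 to 18 N; rocking the key a little can help.
- shaker: Bystander: glass shaker with a grey cap, 44 wide, high 90 mm. Leave it alone.
- tea_box: Bystander: small red carton, 39 x 57 x 28 mm. Leave it alone.
- teaspoon: Bystander: steel teaspoon, length 135 mm. Leave it alone.
- salt: Bystander: paper salt drum, 61 wide, high 143 mm. Leave it alone.

How it is judged (in metres and radians):
On the way, in this order (a step that is already met when the one before it is completed fails the run):
1. the kettle stands on the large ring, let go of (horizontal distance between kettle_base and large_ring below 0.025 m and z of kettle_base in the frame of large_ring below 0.004 m and angle between kettle's own z axis and vertical below 0.06 rad and contact force between kettle and the arm below 0.3 N and contact force between kettle and the fingers below 0.3 N and linear speed of kettle below 0.01 m/s), for 0.2 s.
2. the wing-headed key is fully home in the hob's key switch (z of hob_key in the frame of switch_face below 0.0035 m and horizontal distance between hob_key and switch_face below 0.004 m and angle between hob_key's own z axis and vertical below 0.12 rad), for 0.2 s.
At the end, for the whole second after the job is handed in: Switch held at 1.4 rad or more; wing-headed key home (shoulder within 3.5 mm of the face, axis within 4 mm, upright within 0.12 rad) and gripped by the fingers (over 2 N); kettle upright (0.06 rad) on the glass, base centre within 25 mm of the large ring's centre (all of step 2 and horizontal distance between kettle_base and large_ring below 0.025 m and z of kettle_base in the frame of large_ring below 0.004 m and angle between kettle's own z axis and vertical below 0.06 rad and value of joint hob_switch above 1.4 rad and contact force between the fingers and hob_key above 2 N); the arm keeps its last pose, push and grip.
It fails at once if the kettle is lifted off the glass (base centre over 15 mm up) (z of kettle_base in the frame of large_ring above 0.015 m).
It fails at once if the kettle is tipped (over 0.3 rad) (angle between kettle's own z axis and vertical above 0.3 rad).
It fails at once if another key is moved (distance of any of round_key_1, round_key_2 from where it was at the start of the episode above 0.02 m).
It fails at once if a bystander is pushed away or knocked over (distance of any of shaker, tea_box, teaspoon, salt from where it was at the start of the episode above 0.03 m).
It also fails if it takes over 72 s, if anything falls off the work surface, if the arm or the gripper's body presses on something with over 40 N, if the wrist force passes 120 N, or if a joint passes its speed limit or range.

## Working session

There is one attempt and no reset: what is moved stays moved. The work goes in short steps, Python scripts to look and compute and a tool call to move; the robot and the scene stay as the last step left them, time stands still between calls to the robot, and variables do not carry over. Pictures are saved under pics/ and viewed, at most 10 in all, crops included, and the job is handed in when it is done.

Besides the shell and the picture viewer there is one more tool, called after "Emit:" by a JSON object that holds its "fn" and its "kwargs", one argument or row to a line. jog_arm: Moves the arm, as the interface text tells. Its arguments: {"type":"object","properties":{"moves":{"type":"array"},"newtons":{"type":"number"}},"required":["moves"]}

```bash
mkdir -p pics; ls; cat > h.py <<'E'
import numpy as np, cv2, pickle
from plant import get_state, capture, close_job, regions_of
from scipy.spatial.transform import Rotation as R
def tool():
    s=get_state(); T=np.eye(4); T[:3,:3]=R.from_euler('xyz',s['eef_rot'],degrees=True).as_matrix(); T[:3,3]=s['tcp_pos']; return T
def snap(name):
    T=tool(); c=capture(name); c['name']=name
    c['W']=T@c['hand_eye'] if name=='wrist' else c['world_from_camera']
    return c
def ray(c,px):
    K=c['mtx']; d=np.array([(px[0]-K[0,2])/K[0,0],(px[1]-K[1,2])/K[1,1]])
    if c['name']=='wrist':
        r=np.hypot(*d); v=np.array([*(d/max(r,1e-9)*np.sin(r)),np.cos(r)])
    else: v=np.array([*d,1.])
    return c['W'][:3,3], c['W'][:3,:3]@v
def atz(c,px,z):
    o,v=ray(c,px); return o+v*(z-o[2])/v[2]
def proj(c,p):
    q=np.linalg.inv(c['W'])@np.array([*p,1.]); q=q[:3]; K=c['mtx']
    if c['name']=='wrist':
        t=np.arctan2(np.hypot(q[0],q[1]),q[2]); d=q[:2]/max(np.hypot(q[0],q[1]),1e-9)*t
    else: d=q[:2]/q[2]
    return np.array([K[0,0]*d[0]+K[0,2],K[1,1]*d[1]+K[1,2]])
E
python3 - <<'E'
from h import *
print(get_state())
for n in ['top','scene']:
    c=snap(n); cv2.imwrite(f'pics/{n}0.png',c['pixels']); pickle.dump(c,open(n+'.pkl','wb'))
    print(n,c['W'].round(3).tolist(),c['mtx'].tolist())
    for t,z in [('kettle',.15),('hob',.056),('key_block',.04),('hob_key',.07),('round_key_1',.065),('shaker',.09),('tea_box',.028),('teaspoon',.0),('salt',.143),('hob_switch',.06)]:
        for r in regions_of(c,t)[:3]:
            print(t,round(r['confidence'],2),np.round(r['pixel'],1),r['pixels'].sum(),atz(c,r['pixel'],z).round(3))
E
```

```text
pics
{'time_s': 0.0, 'joints': array([ 9.28249635e+01,  2.05898267e+01,  6.32740171e-01, -2.08883777e-02,
       -7.01348067e+01, -1.65074843e+01]), 'qd': array([ 0.07799526, -0.0302282 , -0.00123207, -0.05762791,  0.04683283,
       -0.04762752]), 'joint_torque': array([-4.65759440e-04, -5.82719707e+01,  2.93047982e+01,  6.99723870e+00,
        6.73446018e-03, -1.78112741e-04]), 'tcp_pos': array([0.15956497, 0.65535847, 0.22563057]), 'eef_rot': array([ 1.79906314e+02, -7.28620822e-03, -1.36896286e+01]), 'contact_force': array([ 0.16164652,  0.63090038, -0.68824206]), 'moment': array([0.01283079, 0.03478737, 0.02535758]), 'gripper_force': 0.0, 'gripper_width': 0.08793697957847071}
top [[-0.03, -0.976, 0.217, 0.314], [-1.0, 0.031, -0.002, -0.155], [-0.005, -0.217, -0.976, 1.241], [0.0, 0.0, 0.0, 1.0]] [[574.4761474402957, 0.0, 313.9855179501655], [0.0, 574.4761474402957, 245.45062233914348], [0.0, 0.0, 1.0]]
kettle 0.71 [383.6 305. ] 44 [ 0.437 -0.285  0.15 ]
kettle 0.62 [281.8 209.1] 4896 [ 0.633 -0.095  0.15 ]
hob 0.79 [219.4 266.5] 21976 [0.539 0.043 0.056]
hob 0.34 [279.7 212.5] 4
[... 763 characters left out ...]
4450171972, 0.0, 327.8973366109132], [0.0, 620.6824450171972, 246.3114080585455], [0.0, 0.0, 1.0]]
kettle 0.79 [338.1 223.7] 5887 [ 0.615 -0.104  0.15 ]
hob 0.79 [272.6 269.9] 20794 [ 0.518 -0.01   0.056]
key_block 0.58 [372.7 395.6] 1936 [ 0.379 -0.303  0.04 ]
hob_key 0.57 [359.5 394.8] 268 [ 0.354 -0.289  0.07 ]
shaker 0.95 [449.6 390.5] 804 [ 0.425 -0.419  0.09 ]
shaker 0.22 [270.6 269.9] 20990 [ 0.494 -0.023  0.09 ]
teaspoon 0.96 [406.  308.5] 363 [ 0.603 -0.268  0.   ]
teaspoon 0.42 [374.4 393.7] 1854 [ 0.404 -0.297  0.   ]
teaspoon 0.18 [338.5 224. ] 5672 [ 0.739 -0.039  0.   ]
salt 0.64 [481.8 256. ] 914 [ 0.68  -0.37   0.143]
hob_switch 0.15 [276.  269.7] 21011 [ 0.519 -0.017  0.06 ]
```

View pics/top0.png

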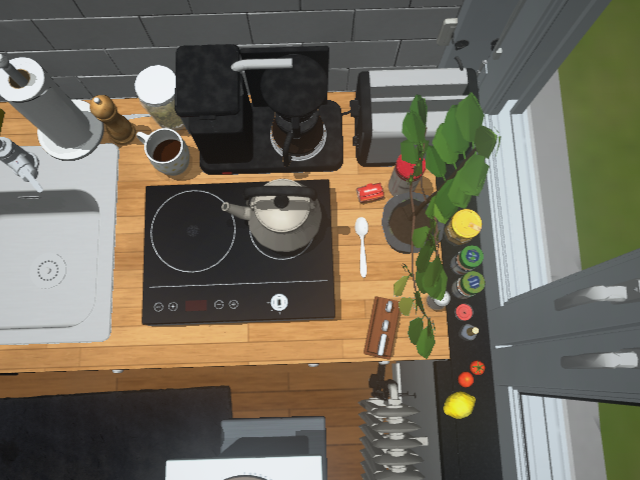

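View pics/scene0.png

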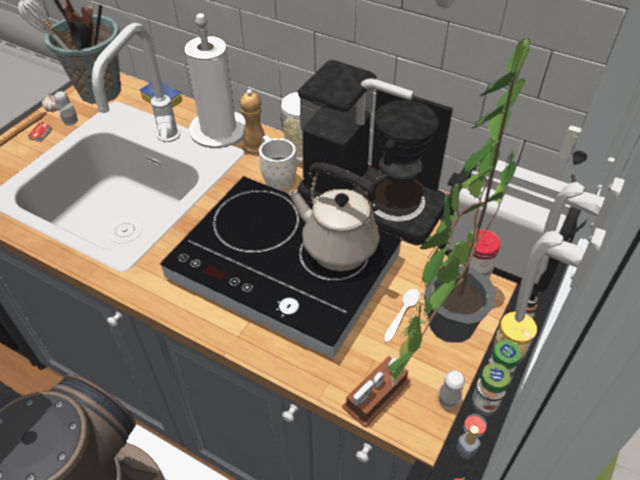

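Top view: the hob spans (148,186)–(335,322), with the large ring at about (193,231), the switch at (279,302) and the kettle at (283,215), spout pointing left. The key block is at (382,327), with the wing key at its near end (383,347). The scene view agrees.

```bash
python3 - <<'E'
from h import *
for n in ['top','scene']:
    c=pickle.load(open(n+'.pkl','rb'))
    # rectify glass plane: x .40..0.76 , y -.25..0.25, 0.5 mm/px ; u=(0.25-y)*2000, v=(0.76-x)*2000
    cor=[(.76,.25),(.76,-.25),(.40,-.25),(.40,.25)]
    src=np.float32([proj(c,[x,y,.056]) for x,y in cor]); dst=np.float32([((.25-y)*2000,(.76-x)*2000) for x,y in cor])
    im=cv2.warpPerspective(c['pixels'],cv2.getPerspectiveTransform(src,dst),(1000,720),flags=cv2.INTER_CUBIC)
    g=cv2.cvtColor(im,cv2.COLOR_BGR2GRAY)
    for lo,hi in [(168,188),(128,150)]:
        h=cv2.HoughCircles(cv2.GaussianBlur(g,(5,5),1),cv2.HOUGH_GRADIENT,2,150,param1=80,param2=40,minRadius=lo,maxRadius=hi)
        if h is not None:
            for u,v,r in h[0][:3]: print(n,'circle',round(.76-v/2000,4),round(.25-u/2000,4),r/2)
    dark=((g<60)*255).astype(np.uint8); dark=cv2.morphologyEx(dark,cv2.MORPH_CLOSE,np.ones((25,25)))
    cn=max(cv2.findContours(dark,cv2.RETR_EXTERNAL,cv2.CHAIN_APPROX_NONE)[0],key=cv2.contourArea)
    (u,v),s,a=cv2.minAreaRect(cn); print('dark rect',.76-v/2000,.25-u/2000,np.array(s)/2,a)
    cv2.imwrite(f'pics/r_{n}.png',cv2.resize(im,(800,576)))
E
python3 -c "
import cv2,numpy as np
a=cv2.imread('pics/r_top.png');b=cv2.imread('pics/r_scene.png')
cv2.imwrite('pics/rr.png',cv2.resize(np.vstack([a,b]),(417,600)))"
```

```text
top circle 0.6195 0.1005 86.8
top circle 0.6585 -0.0995 91.2
top circle 0.6195 -0.0895 68.9
top circle 0.6085 0.0815 68.9
dark rect 0.5739162292480469 0.004621307373046862 [299.93606567 397.70211792] 89.67720794677734
scene circle 0.6165 0.0955 85.7
scene circle 0.6685 -0.0895 86.8
scene circle 0.6185 -0.0925 71.9
scene circle 0.7415 -0.0445 67.8
scene circle 0.5975 0.1015 72.2
dark rect 0.5898990478515624 -0.026753997802734353 [339.0322876  447.45706177] 89.62055969238281
```

View pics/r_top.png

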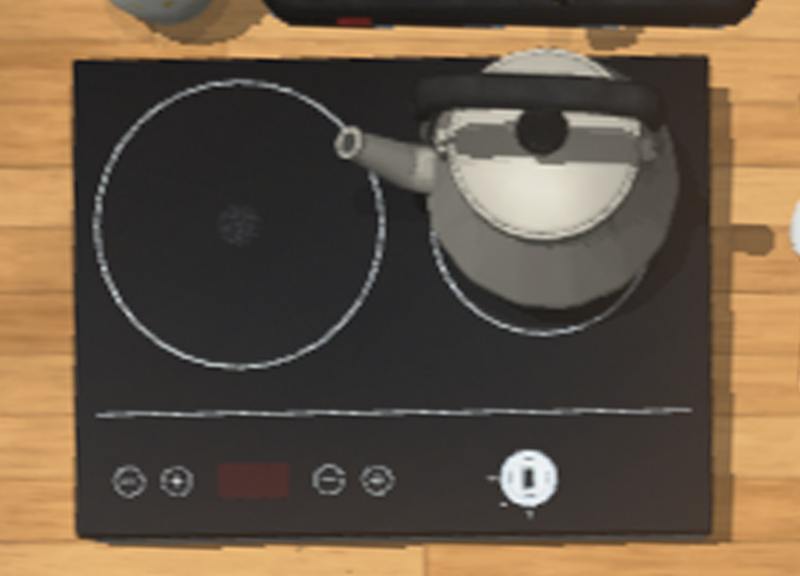

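Rectified glass plane: the large ring is at (239,225) and the switch at (528,478). The bail bar runs almost exactly along y, from (415,97) to (660,97). In world coordinates that puts the ring at (0.619,0.100), the switch at (0.461,-0.080) and the bar at about (0.631,-0.098). I'm moving above the kettle.

Emit:
{"fn": "jog_arm", "kwargs": {
  "moves": [
    [[0,0,-2.5],9.5,8.7],
    [[0,0,-2.5],9.5,8.7],
    [[0,0,-2.5],9.5,8.7],
    [[0,0,-2.5],9.5,8.7],
    [[0,0,-2.5],9.5,8.7],
    [[0,0,-2.5],9.5,8.7],
    [[0,0,-2.5],9.5,8.7],
    [[0,0,-2.5],9.8,8.7],
    [[5.3,-3.1,0],0,8.7],
    [[5.3,-3.1,0],0,8.7],
    [[5.3,-3.1,0],0,8.7],
    [[5.3,-3.1,0],0,8.7]
  ]
}}

```text
time_s: 2.6
tcp_pos: [0.2844, 0.4419, 0.4268]
eef_rot: [-180.0, 0.0, -90.0]
contact_force: [1.1, 0.8, 0.6]
gripper_width: 0.0868
gripper_force: 0.0
```

Emit:
{"fn": "jog_arm", "kwargs": {
  "moves": [
    [[5.3,-3.1,0],0,8.7],
    [[5.3,-3.1,0],0,8.7],
    [[5.3,-3.1,0],0,8.7],
    [[5.3,-3.1,0],0,8.7],
    [[5.3,-3.1,0],0,8.7],
    [[5.3,-3.1,0],0,8.7],
    [[5.3,-3.1,0],0,8.7],
    [[5.3,-3.1,0],0,8.7],
    [[5.3,-3.1,0],0,8.7],
    [[5.3,-3.1,0],0,8.7]
  ]
}}

```text
time_s: 3.85
tcp_pos: [0.5946, -0.0881, 0.4268]
eef_rot: [-180.0, 0.0, -90.0]
contact_force: [0.9, 0.7, -0.5]
gripper_width: 0.0868
gripper_force: 0.0
```

```bash
python3 - <<'E'
from h import *
s=get_state(); print(s['time_s'],s['tcp_pos'],s['eef_rot'],s['joints'])
c=snap('wrist'); pickle.dump(c,open('w1.pkl','wb')); cv2.imwrite('pics/w1.png',c['pixels']); print(c['hand_eye'].round(3).tolist(),c['mtx'].tolist())
for p in [(.631,-.049,.265),(.631,-.149,.265),(.62,.1,.056),(.461,-.08,.0595)]: print(p,proj(c,p))
for t in ['kettle','hob_key','round_key_1','hob_switch']:
    for r in regions_of(c,t)[:3]: print(t,r['confidence'],r['pixel'],r['pixels'].sum(),atz(c,r['pixel'],.06))
E
```

```text
3.85 [ 0.59460197 -0.08806528  0.42680828] [-1.79963852e+02  5.20074178e-03 -8.99827050e+01] [ 1.01838995e+01  1.01512302e+01  1.18647271e+01  1.26206149e-03
 -9.16769981e+01 -1.01665688e+01]
[[0.001, -0.952, -0.306, 0.082], [1.0, 0.001, 0.0, -0.0], [-0.0, -0.306, 0.952, -0.158], [0.0, 0.0, 0.0, 1.0]] [[371.64829954431775, 0.0, 318.9025318215554], [0.0, 371.64829954431775, 237.96462465630117], [0.0, 0.0, 1.0]]
(0.631, -0.049, 0.265) [279.45172504 257.01721424]
(0.631, -0.149, 0.265) [276.54847999 147.52247915]
(0.62, 0.1, 0.056) [302.86828583 297.89184419]
(0.461, -0.08, 0.0595) [410.4932682 186.8092414]
kettle 0.8 [289.0, 187.0] 11524 [ 0.63750203 -0.07822257  0.06      ]
kettle 0.3 [358.8, 239.6] 32505 [0.53506475 0.00091615 0.06      ]
hob_key 0.79 [476.2, 52.1] 319 [ 0.36466583 -0.28763261  0.06      ]
hob_key 0.34 [409.5, 188.4] 156 [ 0.46250166 -0.07768879  0.06      ]
round_key_1 0.71 [425.3, 34.5] 148 [ 0.44394296 -0.30503771  0.06      ]
round_key_1 0.51 [449.3, 36.1] 166 [ 0.40734404 -0.30683922  0.06      ]
hob_switch 0.5 [409.3, 186.5] 157 [ 0.46296033 -0.08050184  0.06      ]
```

View pics/w1.png

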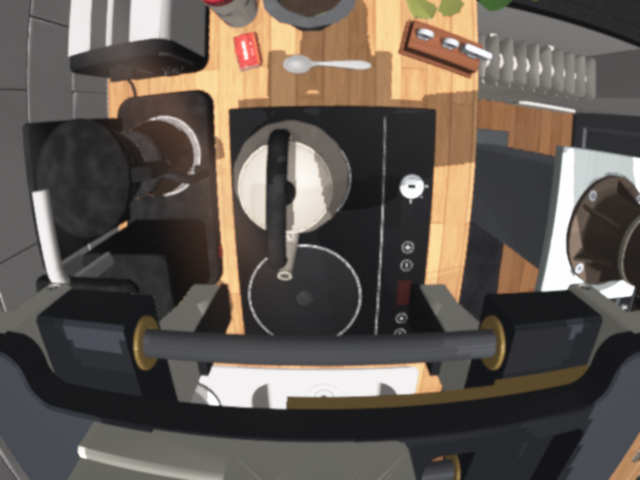

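Wrist view: the bail bar runs from about (281,135) to (276,268), with the knob at (290,190), the switch at (411,186) and the keys at (425,35), (450,43) and (477,52). The wing key is the last of those. Refining the bar pose now.

```bash
python3 - <<'E'
from h import *
c=pickle.load(open('w1.pkl','rb')); g=cv2.cvtColor(c['pixels'],cv2.COLOR_BGR2GRAY)
pts=[]
for v in range(150,256,5):
    row=g[v,255:305]; d=np.where(row<70)[0]
    # contiguous dark run containing col ~278
    runs=np.split(d,np.where(np.diff(d)>1)[0]+1); 
    for r in runs:
        if len(r)>5: pts.append((v,255+r[0],255+r[-1]))
print(pts)
def line(z,P):
    q=np.array([atz(c,p,z) for p in P]); return q
P=[((a+b)/2,v) for v,a,b in pts if 10<b-a<26 and 265<(a+b)/2<290]
q=line(.261,P); k=np.polyfit(q[:,1],q[:,0],1); print('x at y=-.099',np.polyval(k,-.099),'slope dx/dy',k[0])
t=pickle.load(open('top.pkl','rb')); g2=cv2.cvtColor(t['pixels'],cv2.COLOR_BGR2GRAY)
for y in (-.05,-.099,-.149): print(proj(t,[.630,y,.261]))
print(g2[180:212:1,255:315:8])
E
```

```text
[(150, np.int64(269), np.int64(287)), (155, np.int64(268), np.int64(286)), (160, np.int64(268), np.int64(286)), (165, np.int64(268), np.int64(286)), (170, np.int64(267), np.int64(286)), (175, np.int64(267), np.int64(286)), (180, np.int64(267), np.int64(286)), (185, np.int64(267), np.int64(292)), (190, np.int64(267), np.int64(294)), (195, np.int64(267), np.int64(293)), (200, np.int64(267), np.int64(291)), (205, np.int64(267), np.int64(286)), (210, np.int64(267), np.int64(285)), (215, np.int64(267), np.int64(285)), (220, np.int64(267), np.int64(285)), (225, np.int64(267), np.int64(285)), (230, np.int64(255), np.int64(262)), (230, np.int64(266), np.int64(284)), (235, np.int64(255), np.int64(284)), (235, np.int64(299), np.int64(304)), (240, np.int64(255), np.int64(284)), (240, np.int64(299), np.int64(304)), (245, np.int64(255), np.int64(284)), (250, np.int64(255), np.int64(284)), (250, np.int64(297), np.int64(304)), (255, np.int64(255), np.int64(285)), (255, np.int64(296), np.int64(304))]
x at y=-.099 0.632566941220016 slope dx/dy 0.044968045064007936
[252.84672411 194.1366005 ]
[280.297
[... 468 characters left out ...]
 [ 48  49  52  52  58  53  58  52]
 [ 45  45  46  46  54  50  55  50]
 [ 38  41  38  43  43  45  51  47]
 [ 39  50  58  40  46  48  43  45]
 [ 74 150 193  44 108 108  54  43]
 [130 192 194  40  79 186 161  41]
 [155 192 191  40  38 186 179  46]
 [164 191 115  40  38 184 177  61]
 [153 112 115  39  38 117 115  73]
 [179 105 108  40  39 109 114  74]
 [157  98 101  40  39 101  99  79]
 [157  99 100  41  38 101  99  98]
 [ 91  99 101  42  46 102 100 100]
 [ 95 100 101  49  68 101 101 102]
 [151  99 101  43  97 102 101  99]
 [155  99 102  45 107 103 100  98]
 [168 100 110  94 108 104 100  92]
 [143 107 195 165 109 109 106  67]
 [149 189 198 202 118 175 166  69]
 [134 203 215 220 212 196 182  68]]
```

Emit:
{"fn": "jog_arm", "kwargs": {
  "moves": [
    [[1.1,-3.84,0],0,8.7],
    [[0,0,0],2.6,8.7],
    [[0,0,3.6],0,8.7],
    [[0,0,3.6],0,7],
    [[0,0,3.6],0,6],
    [[0,0,3.6],0,5],
    [[0,0,3.6],0,4],
    [[0,0,0],0,3.2],
    [[0,0,0],0,2.6],
    [[0,0,0],0,2.4]
  ],
  "newtons": 4
}}

```text
time_s: 5.35
tcp_pos: [0.6332, -0.0966, 0.2489]
eef_rot: [-179.8, 0.0, -92.5]
contact_force: [0.0, 0.2, -0.4]
gripper_width: 0.0257
gripper_force: 0.0
```

```bash
python3 - <<'E'
from h import *
s=get_state(); print(s['time_s'],s['tcp_pos'],s['contact_force'],s['gripper_width'],s['gripper_force'])
c=snap('wrist'); cv2.imwrite('pics/w2.png',c['pixels'])
E
```

```text
5.35 [ 0.63322595 -0.09662319  0.24890301] [ 0.04648545  0.15151193 -0.36061928] 0.02571193717935841 0.0
```

View pics/w2.png

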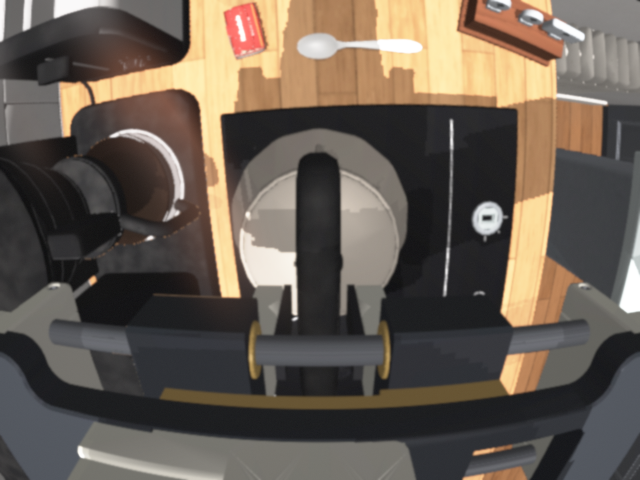

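The bar at column 320 sits centred between the fingers. I'm gripping lightly and starting a slow drag.

Emit:
{"fn": "jog_arm", "kwargs": {
  "moves": [
    [[0,0,0.5],0,2.0],
    [[0,0,0],0,1.6],
    [[0,0,0],0,1.6],
    [[-0.2,0.02,0],0,1.6],
    [[-0.4,0.05,0],0,1.6],
    [[-0.6,0.07,0],0,1.6],
    [[-0.6,0.07,0],0,1.6],
    [[-0.6,0.07,0],0,1.6],
    [[-0.6,0.07,0],0,1.6]
  ],
  "newtons": 4
}}

```text
time_s: 6.52
tcp_pos: [0.6304, -0.0667, 0.2427]
eef_rot: [-179.9, -0.0, -92.6]
contact_force: [0.6, -1.3, 6.3]
gripper_width: 0.0185
gripper_force: 4.0
```

```bash
python3 - <<'E'
from h import *
s=get_state(); print(s['time_s'],s['tcp_pos'],s['contact_force'],s['moment'],s['gripper_width'],s['gripper_force'])
c=snap('scene'); cv2.imwrite('pics/s2.png',c['pixels'][100:340,180:500].repeat(2,0).repeat(2,1))
E
```

```text
6.525 [ 0.63042925 -0.06672994  0.24270927] [ 0.60006656 -1.28841918  6.34001769] [-0.58143269 -0.01878179 -0.00871187] 0.018478351796070547 3.999999880325049
```

View pics/s2.png

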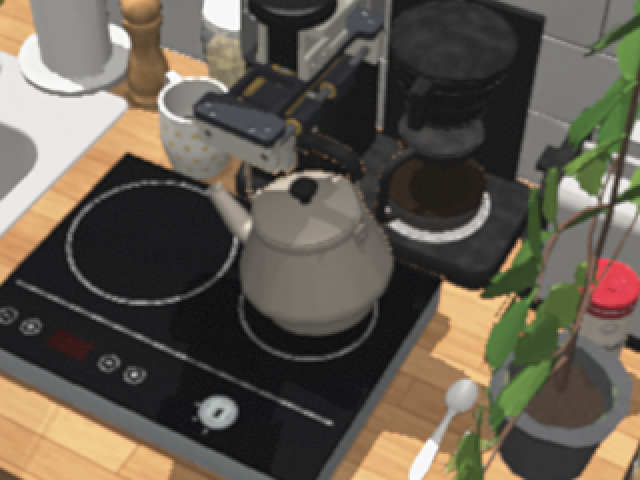

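The knob moved further than the base, so the kettle seems to be leaning a little, and the tool carries a 6 N vertical load. I'm releasing it and looking again.

Emit:
{"fn": "jog_arm", "kwargs": {
  "moves": [
    [[0.6,0,0],0,1.6],
    [[0.6,0,0],0,1.6],
    [[0,0,0],0,3.0],
    [[0,0,0],0,3.0],
    [[0,0,0],0,3.0]
  ],
  "newtons": 4
}}

```text
time_s: 7.2
tcp_pos: [0.6294, -0.0787, 0.2412]
eef_rot: [180.0, 0.0, -92.6]
contact_force: [-1.0, 0.6, 0.3]
gripper_width: 0.0297
gripper_force: 0.0
```

```bash
cat > cmp.py <<'E'
from h import *
a=pickle.load(open('scene.pkl','rb')); s=get_state(); print(s['time_s'],s['tcp_pos'],s['contact_force'],s['gripper_width'],s['gripper_force'])
c=snap('scene'); pickle.dump(c,open('scene_now.pkl','wb'))
for q in (a,c):
    g=cv2.cvtColor(q['pixels'],cv2.COLOR_BGR2GRAY)
    m=max(regions_of(q,'kettle'),key=lambda r:r['confidence'])['pixels'] if q is c else None
    if m is not None:
        v,u=np.where(m); print('bottom row',v.max(),u[v>=v.max()-3].mean(),'left',u.min(),'right',u.max(), 'low-rows centre',[(r,u[v==r].min(),u[v==r].max()) for r in range(v.max()-12,v.max()+1,3)])
E
python3 cmp.py; python3 - <<'E'
from h import *
a=pickle.load(open('scene.pkl','rb'))
for p in [(.633,-.098,.056),(.633,-.098,.2),(.631,-.068,.056),(.631,-.068,.2)]: print(p,proj(a,p))
c=pickle.load(open('scene_now.pkl','rb'))
cv2.imwrite('pics/s3.png',np.hstack([q['pixels'][120:320,230:430].repeat(2,0).repeat(2,1) for q in (a,c)]))
E
```

```text
7.2 [ 0.62939041 -0.07869396  0.24122007] [-0.99008053  0.56304321  0.2903747 ] 0.029686789390873592 0.0
bottom row 270 339.1222222222222 left 288 right 377 low-rows centre [(258, np.int64(312), np.int64(366)), (261, np.int64(317), np.int64(362)), (264, np.int64(320), np.int64(359)), (267, np.int64(324), np.int64(354)), (270, np.int64(335), np.int64(345))]
(0.633, -0.098, 0.056) [339.25769743 248.45624933]
(0.633, -0.098, 0.2) [340.60330289 198.03364159]
(0.631, -0.068, 0.056) [326.01913676 243.66771821]
(0.631, -0.068, 0.2) [326.12870548 193.16621222]
```

View pics/s3.png

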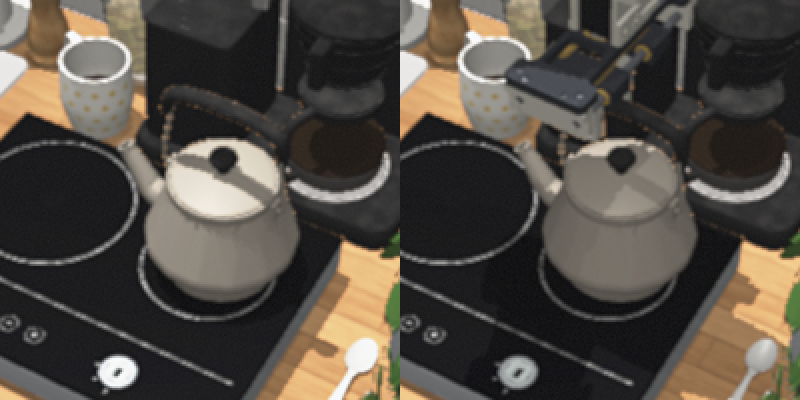

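The kettle is back upright at its start position. Gripping the bail is wrong, so I'll push its right side low down with a closed gripper, as the scene notes advise.

Emit:
{"fn": "jog_arm", "kwargs": {
  "moves": [
    [[0,0,-3],0,3.5],
    [[0,0,-3],0,3.5],
    [[4.9,0.2,0],0,3],
    [[4.9,0.2,0],0,2],
    [[4.9,0.3,0],-2.6,1],
    [[0,0,4.2],0,0],
    [[0,0,4.2],0,0],
    [[0,0,4.2],0,0],
    [[0,0,4.2],0,0],
    [[0,0,4.2],0,0],
    [[0,0,0],0,0]
  ]
}}

```text
time_s: 8.68
tcp_pos: [0.6135, -0.2249, 0.0882]
eef_rot: [179.6, 0.1, -90.0]
contact_force: [0.2, 0.2, 0.7]
gripper_width: 0.0008
gripper_force: 0.0
```

```bash
python3 cmp.py; python3 - <<'E'
from h import *
c=pickle.load(open('scene_now.pkl','rb')); w=snap('wrist')
cv2.imwrite('pics/s4.png',np.hstack([c['pixels'][60:360,200:520],cv2.resize(w['pixels'],(400,300))]))
E
```

```text
8.675 [ 0.61354933 -0.22494042  0.08819989] [0.166693   0.15389361 0.667206  ] 0.0007523051769084877 0.0
bottom row 270 337.91752577319585 left 288 right 376 low-rows centre [(258, np.int64(312), np.int64(354)), (261, np.int64(316), np.int64(354)), (264, np.int64(319), np.int64(353)), (267, np.int64(323), np.int64(353)), (270, np.int64(330), np.int64(345))]
```

View pics/s4.png

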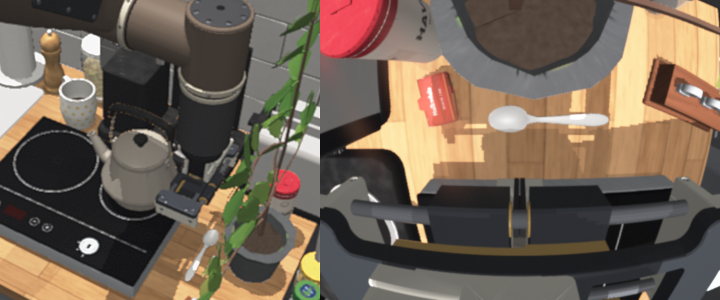

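The tool is to the right of the kettle with everything clear. Pushing in small steps.

Emit:
{"fn": "jog_arm", "kwargs": {
  "moves": [
    [[-1,0,0],0,0],
    [[-1,0,0],0,0],
    [[-0.6,0,0],0,0],
    [[-0.6,0.03,0],0,0],
    [[-0.6,0.03,0],0,0],
    [[-0.6,0.03,0],0,0],
    [[-0.6,0.03,0],0,0],
    [[-0.6,0.03,0],0,0],
    [[-0.6,0.03,0],0,0],
    [[-0.4,0,0],0,0]
  ]
}}

```text
time_s: 10.07
tcp_pos: [0.6141, -0.159, 0.0915]
eef_rot: [180.0, 0.0, -90.0]
contact_force: [-0.2, -3.4, 1.2]
gripper_width: 0.0007
gripper_force: 1.4
```

```bash
python3 cmp.py; cat > trk.py <<'E'
from h import *
import sys
# track lid/body by template from a reference at two heights: knob+lid patch vs belly-bottom patch
a=pickle.load(open('scene.pkl','rb')); c=snap('scene'); pickle.dump(c,open('scene_now.pkl','wb'))
for name,p,h in [('knob',(342,200),.2),('belly',(325,250),.07),('spout',(298,197),.15)]:
    x,y=p; t=a['pixels'][y-9:y+10,x-9:x+10]; r=cv2.matchTemplate(c['pixels'],t,cv2.TM_CCOEFF_NORMED)
    R0=r[140:290,180:380]; _,v,_,l=cv2.minMaxLoc(R0); q=(l[0]+180+9,l[1]+140+9)
    print(name,q,round(v,2),'shift m',(atz(c,q,h)-atz(a,p,h)).round(3)[:2])
E
python3 trk.py
```

```text
10.075 [ 0.6140606  -0.15896028  0.0914619 ] [-0.19000836 -3.36779797  1.22689192] 0.0006856198724818071 1.3993374654091895
bottom row 261 316.0348837209302 left 271 right 350 low-rows centre [(249, np.int64(293), np.int64(321)), (252, np.int64(297), np.int64(322)), (255, np.int64(300), np.int64(323)), (258, np.int64(303), np.int64(326)), (261, np.int64(311), np.int64(326))]
knob (320, 192) 0.95 shift m [-0.002  0.046]
belly (194, 156) 0.9 shift m [0.1   0.406]
spout (340, 193) 0.71 shift m [ 0.051 -0.067]
```

Emit:
{"fn": "jog_arm", "kwargs": {
  "moves": [
    [[-0.4,0.03,0],0,0],
    [[-0.6,0.05,0],0,0],
    [[-0.8,0.07,0],0,0],
    [[-0.8,0.07,0],0,0],
    [[-0.8,0.07,0],0,0],
    [[-0.8,0.07,0],0,0],
    [[-0.8,0.07,0],0,0],
    [[-0.8,0.07,0],0,0],
    [[-0.8,0.07,0],0,0],
    [[-0.8,0.07,0],0,0],
    [[-0.8,0.07,0],0,0],
    [[-0.4,0.03,0],0,0]
  ]
}}

```text
time_s: 11.72
tcp_pos: [0.6067, -0.0729, 0.0916]
eef_rot: [180.0, 0.0, -90.0]
contact_force: [-0.1, -2.0, -2.0]
gripper_width: 0.0001
gripper_force: 1.0
```

```bash
python3 cmp.py; python3 trk.py
```

```text
11.725 [ 0.60670771 -0.07288047  0.09161756] [-0.0984428  -2.0476055  -2.00456638] 0.00011498439127492684 1.0071802946913522
bottom row 244 277.34090909090907 left 243 right 306 low-rows centre [(232, np.int64(257), np.int64(278)), (235, np.int64(261), np.int64(279)), (238, np.int64(265), np.int64(280)), (241, np.int64(269), np.int64(282)), (244, np.int64(277), np.int64(283))]
knob (284, 175) 0.93 shift m [0.005 0.131]
belly (194, 156) 0.9 shift m [0.1   0.406]
spout (293, 170) 0.82 shift m [0.063 0.05 ]
```

Emit:
{"fn": "jog_arm", "kwargs": {
  "moves": [
    [[2,0,0],0,0],
    [[4,0,0],0,0],
    [[6,0,0],0,0]
  ]
}}

```text
time_s: 12.25
tcp_pos: [0.6073, -0.1945, 0.0919]
eef_rot: [-179.9, -0.0, -89.9]
contact_force: [1.1, 0.4, 0.3]
gripper_width: 0.0006
gripper_force: 0.0
```

```bash
python3 trk.py; python3 - <<'E'
from h import *
t=snap('top'); pickle.dump(t,open('top_now.pkl','wb'))
s=pickle.load(open('scene_now.pkl','rb'))
cv2.imwrite('pics/c5.png',np.hstack([t['pixels'][120:320,130:330].repeat(2,0).repeat(2,1),s['pixels'][90:290,180:380].repeat(2,0).repeat(2,1)]))
E
```

```text
knob (284, 175) 0.93 shift m [0.005 0.131]
belly (264, 221) 0.95 shift m [0.007 0.151]
spout (295, 171) 0.82 shift m [0.063 0.045]
```

View pics/c5.png

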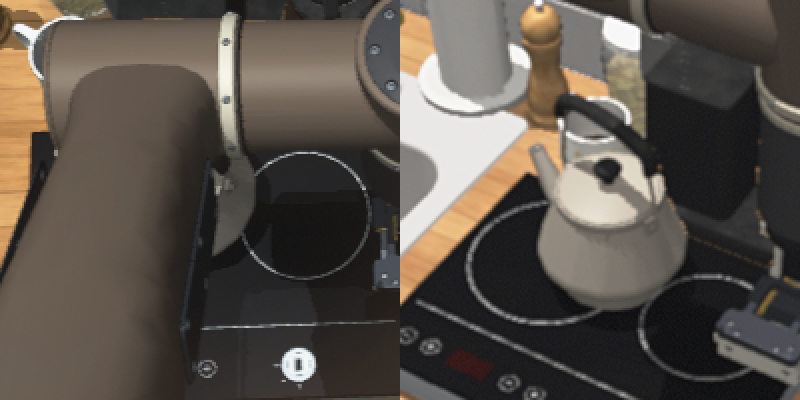

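The scene half of the view shows the kettle upright. Its spout, at (540,150), has swung clockwise, so a single push point isn't stable. I'll push with a tilted face so that an open finger on the belly and the gripper body on the bail foot make two contacts, steering the kettle toward -x.

Emit:
{"fn": "jog_arm", "kwargs": {
  "moves": [
    [[0,0,0],-10,8.7],
    [[-4.7,-1.75,0],0,8.7],
    [[-4.7,-1.75,0],0,8.7],
    [[-1.2,0,0],0,8.7],
    [[-1.2,0,0],0,8.7],
    [[-0.7,0,0],0,8.7],
    [[-0.7,0,0],0,8.7],
    [[-0.7,0,0],0,8.7],
    [[-0.7,0,0],0,8.7],
    [[-0.7,0,0],0,8.7],
    [[-0.7,0,0],0,8.7],
    [[-0.5,0,0],0,8.7]
  ]
}}

```text
time_s: 13.85
tcp_pos: [0.6124, -0.0243, 0.0915]
eef_rot: [180.0, -0.0, -80.0]
contact_force: [-0.0, -2.3, -0.1]
gripper_width: 0.0872
gripper_force: 0.5
```

```bash
cat > trk2.py <<'E'
from h import *
# knob = dark blob inside the light lid, top half of kettle; belly base via template
a=pickle.load(open('scene.pkl','rb')); c=snap('scene'); pickle.dump(c,open('scene_now.pkl','wb'))
s=get_state(); print(s['time_s'],s['tcp_pos'].round(4),s['contact_force'].round(1))
for name,p,h,w in [('knob',(342,200),.2,9),('belly',(325,250),.07,9),('bellybottom',(340,262),.06,11)]:
    x,y=p; t=a['pixels'][y-w:y+w+1,x-w:x+w+1]; r=cv2.matchTemplate(c['pixels'],t,cv2.TM_CCOEFF_NORMED)
    R0=r[150:290,215:380]; _,v,_,l=cv2.minMaxLoc(R0); q=(l[0]+215+w,l[1]+150+w)
    print(name,q,round(v,2),'est centre',((atz(c,q,h)-atz(a,p,h))[:2]+[.632,-.098]).round(3))
E
python3 trk2.py; python3 cmp.py
```

```text
13.9 [ 0.6125 -0.0239  0.0916] [0.2 0.1 0.8]
knob (264, 169) 0.76 est centre [0.632 0.076]
belly (251, 220) 0.86 est centre [0.628 0.078]
bellybottom (255, 230) 0.84 est centre [0.621 0.098]
13.9 [ 0.61246687 -0.02391862  0.09158414] [0.17185834 0.08832145 0.7790359 ] 0.08736172512500358 0.0006527904898234738
bottom row 238 262.0 left 230 right 301 low-rows centre [(226, np.int64(240), np.int64(263)), (229, np.int64(245), np.int64(264)), (232, np.int64(248), np.int64(265)), (235, np.int64(252), np.int64(267)), (238, np.int64(261), np.int64(269))]
```

Emit:
{"fn": "jog_arm", "kwargs": {
  "moves": [
    [[-0.5,0,0],0,8.7],
    [[-0.6,0,0],0,8.7],
    [[-0.6,0,0],0,8.7],
    [[-0.4,0,0],0,8.7],
    [[0,0,0],0,8.7]
  ]
}}

```text
time_s: 14.62
tcp_pos: [0.6089, -0.0036, 0.0916]
eef_rot: [-180.0, 0.0, -79.9]
contact_force: [0.4, 0.3, 0.6]
gripper_width: 0.0872
gripper_force: 0.1
```

```bash
python3 trk2.py
```

```text
14.675 [ 0.6089 -0.0037  0.0916] [ 0.4 -0.5 -0.3]
knob (270, 242) 0.74 est centre [ 0.478 -0.038]
belly (241, 217) 0.86 est centre [0.625 0.101]
bellybottom (241, 184) 0.84 est centre [0.722 0.204]
```

Emit:
{"fn": "jog_arm", "kwargs": {
  "moves": [
    [[3,0,0],0,8.7],
    [[6,0,0],0,8.7],
    [[3,0,-5],0,8.7],
    [[0,0,-6],0,8.7],
    [[0,0,-5],0,8.7],
    [[2,4.83,0],0,8.7],
    [[2,4.83,0],0,8.7],
    [[2,4.83,0],0,8.7],
    [[2,4.83,0],0,8.7],
    [[2,4.83,0],0,8.7],
    [[2,4.83,0],0,8.7],
    [[0,0,0],-10.5,8.7]
  ]
}}

```text
time_s: 16.18
tcp_pos: [0.3627, -0.2919, 0.252]
eef_rot: [-179.9, -0.0, -69.5]
contact_force: [1.3, -0.0, 0.3]
gripper_width: 0.0873
gripper_force: 0.0
```

Emit:
{"fn": "jog_arm", "kwargs": {
  "moves": [
    [[0,0,0],-10.5,8.7],
    [[0,0,0],-10.5,8.7],
    [[0,0,0],-10.5,8.7],
    [[0,0,0],-10.5,8.7],
    [[0,0,0],-10.5,8.7],
    [[0,0,0],-10.5,8.7]
  ]
}}

```text
time_s: 16.92
tcp_pos: [0.3652, -0.2908, 0.2516]
eef_rot: [-180.0, -0.0, -6.1]
contact_force: [1.1, -0.2, 0.4]
gripper_width: 0.0867
gripper_force: 0.0
```

```bash
python3 - <<'E'
from h import *
s=get_state(); print(s['time_s'],s['tcp_pos'],s['eef_rot'],s['joints'].round(1))
w=snap('wrist'); pickle.dump(w,open('w3.pkl','wb'))
for t,z in [('hob_key',.072),('round_key_1',.068),('key_block',.04),('shaker',.09)]:
    for r in regions_of(w,t)[:3]:
        m=r['pixels'].astype(np.uint8); (u,v),sz,an=cv2.minAreaRect(np.argwhere(m)[:,::-1].astype(np.float32))
        B=cv2.boxPoints(((u,v),sz,an)); W=np.array([atz(w,b,z)[:2] for b in B])
        print(t,round(r['confidence'],2),np.round(r['pixel']),m.sum(),'ctr',atz(w,(u,v),z)[:2].round(4),'box',W.round(3).tolist())
c=snap('top'); pickle.dump(c,open('top_now.pkl','wb'))
for r in regions_of(c,'kettle')[:2]: print('kettle top',r['confidence'],r['pixel'],r['pixels'].sum())
d=snap('scene'); pickle.dump(d,open('scene_now.pkl','wb'))
big=lambda i,a,b,e,f,k: cv2.resize(i[a:b,e:f],None,fx=k,fy=k,interpolation=cv2.INTER_CUBIC)
A=np.hstack([big(c['pixels'],150,300,130,330,2),big(d['pixels'],130,280,180,380,2)])
B=big(w['pixels'],60,285,120,520,1.0); B=cv2.resize(B,(533,300))
cv2.imwrite('pics/f.png',np.vstack([A,np.pad(B,((0,0),(0,267),(0,0)))]))
E
```

```text
16.925 [ 0.36524718 -0.29080511  0.25159416] [-1.79985276e+02 -1.69675401e-02 -6.13310757e+00] [-14.3  -0.5 -22.1  -0.  -68.4  98.2]
hob_key 0.66 [319. 208.] 515 ctr [ 0.3687 -0.2881] box [[0.347, -0.278], [0.392, -0.288], [0.39, -0.298], [0.344, -0.288]]
round_key_1 0.8 [328. 126.] 204 ctr [ 0.4441 -0.3064] box [[0.434, -0.3], [0.456, -0.304], [0.454, -0.312], [0.432, -0.309]]
round_key_1 0.54 [323. 164.] 235 ctr [ 0.406 -0.297] box [[0.418, -0.294], [0.417, -0.303], [0.394, -0.3], [0.395, -0.291]]
key_block 0.94 [317. 164.] 4856 ctr [ 0.4081 -0.2969] box [[0.356, -0.256], [0.471, -0.285], [0.459, -0.336], [0.343, -0.309]]
shaker 0.6 [434. 122.] 142 ctr [ 0.4425 -0.394 ] box [[0.447, -0.377], [0.447, -0.411], [0.439, -0.411], [0.438, -0.377]]
shaker 0.44 [324. 162.] 261 ctr [ 0.4091 -0.2976] box [[0.42, -0.294], [0.419, -0.303], [0.398, -0.301], [0.399, -0.292]]
kettle top 0.67 [184.3, 211.5] 4562
```

View pics/f.png

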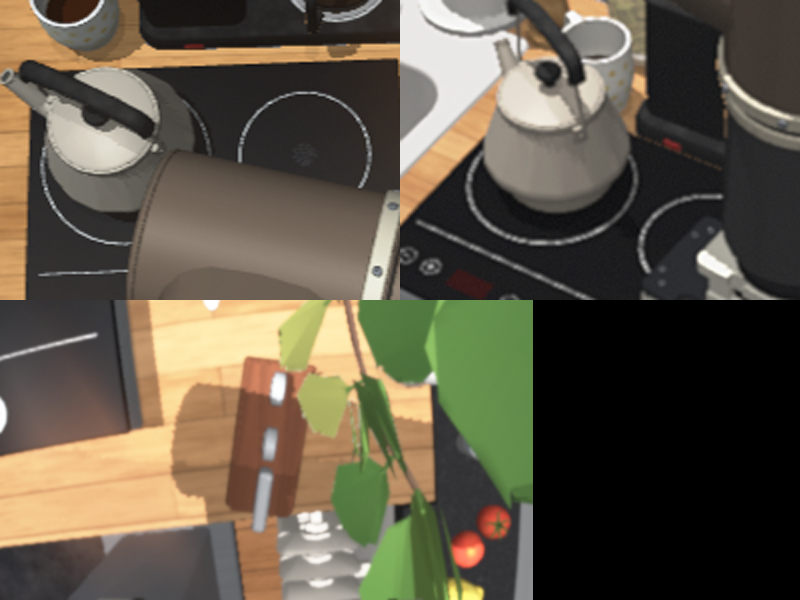

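Final picture: the kettle is upright on the large ring with its spout to the upper left, and its knob at top-view pixel about (178,207). The wing key (wrist crop (262,500)) stands at the near end of the block.

```bash
python3 - <<'E'
from h import *
a=pickle.load(open('top.pkl','rb'));c=pickle.load(open('top_now.pkl','rb'));s0=pickle.load(open('scene.pkl','rb'));s=pickle.load(open('scene_now.pkl','rb'))
o=a['W'][:3,3]; p=np.array([.6788,-.0894,.056])
def knob(cam,u0,v0,r=10):
    g=cv2.cvtColor(cam['pixels'],cv2.COLOR_BGR2GRAY)[v0-r:v0+r+1,u0-r:u0+r+1]; return cv2.resize(g,None,fx=1,fy=1)
k0t=proj(a,p); k0s=np.array([342,199.7]); k1t=np.array([178.3,207.5]); k1s=np.array([180+147/2,130+72/2])
def tri(c1,p1,c2,p2):
    o1,d1=ray(c1,p1);o2,d2=ray(c2,p2);d1/=np.linalg.norm(d1);d2/=np.linalg.norm(d2)
    A=np.stack([d1,-d2],1);t=np.linalg.lstsq(A,o2-o1,rcond=None)[0]; return ((o1+t[0]*d1+o2+t[1]*d2)/2).round(4),np.linalg.norm(o1+t[0]*d1-o2-t[1]*d2).round(4)
print('knob0',tri(a,k0t,s0,k0s),'knob1',tri(c,k1t,s,k1s))
print([atz(c,k1t,.2).round(4),atz(s,k1s,.2).round(4)])
# predicted belly silhouette: base circle (r49) centred on ring vs mask bottom
m=regions_of(c,'kettle')[0]['pixels']; 
m2=max(regions_of(s,'kettle'),key=lambda r:r['confidence'])['pixels']
def sil(cx,cy): # belly circle r76 at z .056+.04 in scene
    P=np.array([proj(s,[cx+.049*np.cos(q),cy+.049*np.sin(q),.056]) for q in np.linspace(0,6.28,60)]); return P[:,0].min().round(1),P[:,0].max().round(1),P[:,1].max().round(1)
v,u=np.where(m2); print('mask bottom',v.max(),u[v>=v.max()-1].mean(),'sil ring-centred',sil(.619,.1),sil(.63,.1))
E
```

```text
knob0 (array([ 0.6378, -0.0976,  0.1911]), np.float64(0.0018)) knob1 (array([0.6295, 0.0972, 0.1966]), np.float64(0.0024))
[array([0.6278, 0.0973, 0.2   ]), array([0.6272, 0.0939, 0.2   ])]
mask bottom 236 257.20512820512823 sil ring-centred (np.float64(231.8), np.float64(277.8), np.float64(235.2)) (np.float64(234.7), np.float64(280.5), np.float64(231.8))
```

The knob at (0.628,0.096) puts the kettle about 10 mm from the ring centre, within tolerance. Now the key: it is at (0.369,-0.288) with yaw about -13°.

Emit:
{"fn": "jog_arm", "kwargs": {
  "moves": [
    [[0.3,-0.35,0],6.9,6],
    [[0,0,4.5],0,4],
    [[0,0,4.5],0,3],
    [[0,0,3.5],0,3],
    [[0,0,0],0,3]
  ]
}}

```text
time_s: 18.05
tcp_pos: [0.3669, -0.2872, 0.1246]
eef_rot: [-180.0, 0.3, -13.4]
contact_force: [1.1, -0.8, 0.5]
gripper_width: 0.0423
gripper_force: 0.0
```

```bash
cat > key.py <<'E'
from h import *
s=get_state(); T=tool(); print(s['time_s'],s['tcp_pos'],s['eef_rot'],s['contact_force'].round(1),s['gripper_width'])
w=snap('wrist'); pickle.dump(w,open('w4.pkl','wb'))
for r in regions_of(w,'hob_key')[:2]:
    m=r['pixels'].astype(np.uint8); (u,v),sz,an=cv2.minAreaRect(np.argwhere(m)[:,::-1].astype(np.float32))
    B=cv2.boxPoints(((u,v),sz,an)); W=np.array([np.linalg.inv(T)@np.array([*atz(w,b,.074),1]) for b in B])[:,:2]*100
    print(round(r['confidence'],2),np.round((u,v)),m.sum(),'tool cm',(np.linalg.inv(T)@np.array([*atz(w,(u,v),.074),1]))[:2]*100,W.round(2).tolist())
E
python3 key.py
```

```text
18.05 [ 0.3668804  -0.28724434  0.12459319] [-179.98121164    0.30797091  -13.42943921] [ 1.1 -0.8  0.5] 0.0422939063066113
0.76 [322. 256.] 1192 tool cm [0.46398347 0.06990352] [[-2.01, -0.45], [2.76, -0.43], [2.76, 0.56], [-2.01, 0.61]]
0.29 [322. 128.] 617 tool cm [8.02072947 0.10672648] [[9.11, -0.36], [9.12, 0.57], [6.93, 0.58], [6.93, -0.36]]
```

Emit:
{"fn": "jog_arm", "kwargs": {
  "moves": [
    [[0.35,0.05,2.6],0,3],
    [[0,0,2.6],0,3],
    [[0,0,2.6],0,3],
    [[0,0,0],0,2],
    [[0,0,0],0,1.2],
    [[0,0,0],0,0.6],
    [[0,0,0],0,0.6]
  ],
  "newtons": 45
}}

```text
time_s: 19.02
tcp_pos: [0.3732, -0.2895, 0.0501]
eef_rot: [180.0, -0.2, -13.4]
contact_force: [-0.5, 1.9, 8.5]
gripper_width: 0.0097
gripper_force: 45.0
```

Emit:
{"fn": "jog_arm", "kwargs": {
  "moves": [
    [[0,0,-1],0,0.6],
    [[0,0,-2],0,0.6],
    [[0,0,-3],0,0.6],
    [[0,0,-4],0,0.6],
    [[0,0,0],0,0.6]
  ]
}}

```text
time_s: 19.65
tcp_pos: [0.3738, -0.2898, 0.1523]
eef_rot: [180.0, -0.4, -13.4]
contact_force: [0.9, -0.6, -0.8]
gripper_width: 0.0098
gripper_force: 45.0
```

```bash
cat > held.py <<'E'
from h import *
s=get_state(); T=tool(); print(s['time_s'],s['tcp_pos'],s['eef_rot'],s['joints'].round(1),s['contact_force'].round(1),s['gripper_width'],s['gripper_force'])
w=snap('wrist'); pickle.dump(w,open('w5.pkl','wb')); cv2.imwrite('pics/w5.png',w['pixels'])
for t,z in [('hob_key',s['tcp_pos'][2]+.024),('hob_switch',.0595),('round_key_1',.068)]:
  for r in regions_of(w,t)[:3]:
    m=r['pixels'].astype(np.uint8); (u,v),sz,an=cv2.minAreaRect(np.argwhere(m)[:,::-1].astype(np.float32))
    B=cv2.boxPoints(((u,v),sz,an)); Q=np.array([atz(w,b,z) for b in B]); W=np.array([np.linalg.inv(T)@np.array([*q,1]) for q in Q])[:,:2]*100
    print(t,round(r['confidence'],2),np.round((u,v)),m.sum(),'world',atz(w,(u,v),z)[:2].round(4),'tool cm',(np.linalg.inv(T)@np.array([*atz(w,(u,v),z),1]))[:2].round(4)*100,W.round(2).tolist())
E
python3 held.py
```

```text
19.65 [ 0.37381502 -0.28979584  0.15232371] [179.95995107  -0.37799525 -13.35462411] [-13.8   4.9 -30.4   0.  -54.3  90.4] [ 0.9 -0.6 -0.8] 0.009785437080921463 44.99965846538544
hob_key 0.66 [319. 326.] 1629 world [ 0.3748 -0.2892] tool cm [ 0.1  -0.08] [[2.46, -0.55], [2.46, 0.39], [-2.7, 0.47], [-2.7, -0.62]]
hob_switch 0.67 [ 52. 201.] 359 world [ 0.4596 -0.0808] tool cm [  3.46 -22.32] [[4.53, -23.27], [4.41, -21.03], [2.4, -21.41], [2.46, -23.71]]
round_key_1 0.84 [320. 140.] 429 world [ 0.4439 -0.3066] tool cm [7.16 0.01] [[8.27, -0.41], [8.27, 0.43], [6.04, 0.43], [6.04, -0.41]]
round_key_1 0.57 [320. 197.] 414 world [ 0.4071 -0.2979] tool cm [3.37 0.01] [[4.45, -0.42], [4.45, 0.44], [2.27, 0.45], [2.27, -0.42]]
```

Emit:
{"fn": "jog_arm", "kwargs": {
  "moves": [
    [[0,0,-0.8],-6.7,0.6],
    [[0,0,0],-6.65,0.6],
    [[1.2,-5.2,0],0,0.6],
    [[1.2,-5.2,0],0,0.6],
    [[1.2,-5.2,0],0,0.6],
    [[1.2,-5.2,0],0,0.6],
    [[0,0,0],0,0.6]
  ]
}}

```text
time_s: 20.72
tcp_pos: [0.4204, -0.0784, 0.156]
eef_rot: [180.0, 0.1, 0.3]
contact_force: [0.0, 0.3, -0.9]
gripper_width: 0.0097
gripper_force: 45.0
```

```bash
cat > sw.py <<'E'
from h import *
s=get_state(); T=tool(); print(s['time_s'],s['tcp_pos'].round(4),s['eef_rot'].round(2),s['contact_force'].round(1),s['gripper_width'].round(4))
w=snap('wrist'); pickle.dump(w,open('w6.pkl','wb')); cv2.imwrite('pics/w6.png',w['pixels'])
# rectify glass plane around the switch, 0.2 mm/px
x0,y0,n=.461,-.080,400
gx,gy=np.meshgrid(np.arange(n),np.arange(n)); 
mp=np.array([[proj(w,[x0+(n/2-j)*2e-4,y0+(n/2-i)*2e-4,.0595]) for i in range(0,n,4)] for j in range(0,n,4)],np.float32)
mp=cv2.resize(mp,(n,n)); im=cv2.remap(w['pixels'],mp[...,0],mp[...,1],cv2.INTER_CUBIC); cv2.imwrite('pics/sw.png',im)
g=cv2.cvtColor(im,cv2.COLOR_BGR2GRAY); wh=((g>110)*255).astype(np.uint8)
h=cv2.HoughCircles(cv2.GaussianBlur(g,(7,7),2),cv2.HOUGH_GRADIENT,1,60,param1=80,param2=20,minRadius=80,maxRadius=100)
if h is not None: print('collar',[(round(x0+(n/2-v)*2e-4,4),round(y0+(n/2-u)*2e-4,4),r*.2) for u,v,r in h[0][:3]])
cn=max(cv2.findContours(wh,cv2.RETR_EXTERNAL,cv2.CHAIN_APPROX_NONE)[0],key=cv2.contourArea); (u,v),ax,an=cv2.fitEllipse(cn)
print('ellipse',round(x0+(n/2-v)*2e-4,4),round(y0+(n/2-u)*2e-4,4),np.array(ax)*.2)
mk=np.zeros_like(g); cv2.ellipse(mk,((u,v),(150,150),0),255,-1); d=((g<70)&(mk>0)).astype(np.uint8)*255
for k in cv2.findContours(d,cv2.RETR_EXTERNAL,cv2.CHAIN_APPROX_NONE)[0]:
    if cv2.contourArea(k)>150:
        (a,b),sz,an=cv2.minAreaRect(k); print('dark',round(x0+(n/2-b)*2e-4,4),round(y0+(n/2-a)*2e-4,4),np.array(sz)*.2,an)
for r in regions_of(w,'hob_switch')[:1]: print('net',r['confidence'],atz(w,r['pixel'],.0595).round(4))
for r in regions_of(w,'hob_key')[:1]:
    m=r['pixels'].astype(np.uint8); B=cv2.boxPoints(cv2.minAreaRect(np.argwhere(m)[:,::-1].astype(np.float32)))
    print('key tool',[((np.linalg.inv(T)@np.array([*atz(w,b,s['tcp_pos'][2]+.024),1]))[:2]*100).round(2).tolist() for b in B])
E
python3 sw.py
```

```text
Traceback (most recent call last):
  File "sw.py", line 2, in <module>
    s=get_state(); T=tool(); print(s['time_s'],s['tcp_pos'].round(4),s['eef_rot'].round(2),s['contact_force'].round(1),s['gripper_width'].round(4))
                                                                                                                       ^^^^^^^^^^^^^^^^^^^^^^^^
AttributeError: 'float' object has no attribute 'round'
```

```bash
sed -i "s/,s\['gripper_width'\].round(4))/)/" sw.py; python3 sw.py
```

```text
20.725 [ 0.4204 -0.0784  0.156 ] [1.7999e+02 6.0000e-02 2.5000e-01] [ 0.   0.3 -0.9]
collar [(np.float32(0.4597), np.float32(-0.0815), np.float32(17.800001))]
ellipse 0.4597 -0.0804 [34.65482483 39.74585266]
dark 0.4597 -0.0815 [9.  3.4] 90.0
net 0.76 [ 0.4608 -0.0842  0.0595]
key tool [[2.4, -0.51], [2.4, 0.35], [-2.69, 0.43], [-2.7, -0.58]]
```

Emit:
{"fn": "jog_arm", "kwargs": {
  "moves": [
    [[2.2,0.2,1],0,0.6],
    [[2.23,0.19,1],0.2,0.6],
    [[0,0,1.8],0,0.6],
    [[0,0,0],0,0.6]
  ]
}}

```text
time_s: 21.38
tcp_pos: [0.4627, -0.0866, 0.1169]
eef_rot: [180.0, 0.2, -0.4]
contact_force: [0.4, -0.5, -0.3]
gripper_width: 0.0094
gripper_force: 45.0
```

```bash
python3 sw.py
```

```text
21.375 [ 0.4627 -0.0866  0.1169] [179.96   0.24  -0.39] [ 0.4 -0.5 -0.3]
collar [(np.float32(0.4597), np.float32(-0.0817), np.float32(17.84))]
ellipse 0.4532 -0.0784 [33.43685608 55.92445068]
dark 0.4414 -0.0763 [4.72149315 6.13414841] 5.440331935882568
dark 0.4498 -0.0652 [13.05631256  3.8434021 ] 61.31385040283203
dark 0.4605 -0.0817 [4.59999924 9.79999847] 0.0
net 0.77 [ 0.4613 -0.0761  0.0595]
key tool [[2.48, -0.57], [2.5, 0.37], [-2.7, 0.51], [-2.72, -0.57]]
```

```bash
python3 - <<'E'
from h import *
for i in range(4):
    s=get_state(); print(s['time_s'],s['tcp_pos'].round(4),s['eef_rot'].round(2),s['joints'].round(2),s['qd'].round(1)); capture('wrist')
E
python3 sw.py
```

```text
21.525 [ 0.4643 -0.0857  0.119 ] [ 1.7999e+02 -2.0000e-02 -2.9000e-01] [ 1.352e+01  7.310e+00 -3.276e+01  1.000e-02 -4.991e+01  7.618e+01] [ 0.4 -0.5  0.2 -0.   0.2 -0.1]
21.575 [ 0.4645 -0.0855  0.1192] [-1.8e+02 -5.0e-02 -2.7e-01] [ 1.354e+01  7.290e+00 -3.276e+01  1.000e-02 -4.990e+01  7.618e+01] [ 0.5 -0.3  0.1 -0.1  0.1  0. ]
21.625 [ 0.4646 -0.0853  0.1193] [-1.7999e+02 -7.0000e-02 -2.6000e-01] [ 1.356e+01  7.280e+00 -3.276e+01  1.000e-02 -4.989e+01  7.618e+01] [ 0.3 -0.1  0.   0.   0.2 -0. ]
21.675 [ 0.4646 -0.0852  0.1193] [-1.7999e+02 -7.0000e-02 -2.4000e-01] [ 1.357e+01  7.280e+00 -3.276e+01  1.000e-02 -4.989e+01  7.618e+01] [ 0.3  0.1 -0.1 -0.1  0.1  0. ]
21.725 [ 0.4646 -0.0851  0.1192] [-1.7999e+02 -7.0000e-02 -2.3000e-01] [-0.2 -0.   0.2]
collar [(np.float32(0.4595), np.float32(-0.0815), np.float32(17.76))]
ellipse 0.4528 -0.0777 [33.93134766 56.31238403]
dark 0.4418 -0.0746 [4.84690552 7.57917786] 6.009006023406982
dark 0.4509 -0.0642 [12.79257813  4.39693909] 63.8531608581543
dark 0.4605 -0.0816 [4.4 9.8] 0.0
net 0.5 [0.6096 0.1021 0.0595]
```

Emit:
{"fn": "jog_arm", "kwargs": {
  "moves": [
    [[0,-0.28,0],-0.2,0.6],
    [[0,0,0],0,0.6],
    [[0,0,0],0,0.6],
    [[0,0,0.8],0,0.6],
    [[0,0,0.6],0,0.6],
    [[0,0,0.4],0,0.6],
    [[0,0,0.4],0,0.6],
    [[0,0,0.3],0,0.6],
    [[0,0,0],0,0.6]
  ]
}}

```text
time_s: 23.0
tcp_pos: [0.4652, -0.0821, 0.0936]
eef_rot: [-180.0, -0.1, -0.0]
contact_force: [2.9, 0.1, -2.8]
gripper_width: 0.0099
gripper_force: 45.0
```

```bash
python3 - <<'E'
from h import *
for i in range(3):
    capture('wrist'); s=get_state(); print(s['time_s'],s['tcp_pos'].round(4),s['eef_rot'].round(2),s['contact_force'].round(1),s['moment'].round(2))
E
```

```text
23.05 [ 0.4651 -0.0821  0.0937] [-1.7999e+02 -8.0000e-02 -2.0000e-02] [ 3.3 -0.4 -1.5] [-0.07 -1.31 -0.01]
23.1 [ 0.4651 -0.082   0.0937] [-1.7998e+02 -8.0000e-02 -2.0000e-02] [ 2.6  0.5 -2.5] [-0.03 -1.4  -0.  ]
23.15 [ 0.4651 -0.0821  0.0937] [-1.7999e+02 -8.0000e-02 -3.0000e-02] [ 2.9 -0.2 -1.6] [-0.04 -1.44  0.  ]
```

The tip is in the mouth with a slight +x side load. I'm easing it over and continuing to the pins.

Emit:
{"fn": "jog_arm", "kwargs": {
  "moves": [
    [[0.1,0,0],0,0.6],
    [[0,0,0.2],0,0.6],
    [[0,0,0.2],0,0.6],
    [[0,0,0.2],0,0.6],
    [[0,0,0.2],0,0.6],
    [[0,0,0.2],0,0.6],
    [[0,0,0],0,0.6],
    [[0,0,0],0,0.6]
  ]
}}

```text
time_s: 24.15
tcp_pos: [0.4671, -0.0821, 0.0844]
eef_rot: [-180.0, -0.2, 0.0]
contact_force: [4.3, -1.1, 4.6]
gripper_width: 0.0096
gripper_force: 45.0
```

Emit:
{"fn": "jog_arm", "kwargs": {
  "moves": [
    [[0.1,0,0.2],0,0.6],
    [[0,0,0.2],0,0.6],
    [[0,0,0.2],0,0.6],
    [[0,0,0.2],0,0.6],
    [[0,0,0.2],1.5,0.6],
    [[0,0,0.1],-3,0.6],
    [[0,0,0],1.5,0.6],
    [[0,0,0],0,0.6]
  ]
}}

```text
time_s: 25.15
tcp_pos: [0.4662, -0.0822, 0.0724]
eef_rot: [-180.0, 0.0, -0.0]
contact_force: [4.4, 0.3, -0.1]
gripper_width: 0.0099
gripper_force: 45.0
```

Emit:
{"fn": "jog_arm", "kwargs": {
  "moves": [
    [[0,0,0.1],0,0.6],
    [[0,0,0.1],0,0.6],
    [[0,0,0.1],0,0.6],
    [[0,0,0.1],0,0.6],
    [[0,0,0],0,0.6],
    [[0,0,0],0,0.6]
  ]
}}

```text
time_s: 25.9
tcp_pos: [0.4663, -0.0823, 0.0692]
eef_rot: [180.0, 0.0, -0.0]
contact_force: [0.4, 1.5, 12.1]
gripper_width: 0.0097
gripper_force: 45.0
```

```bash
python3 - <<'E'
from h import *
s=get_state(); print(s['time_s'],s['tcp_pos'].round(4),s['eef_rot'].round(2),s['contact_force'].round(1),s['moment'].round(2))
w=snap('wrist'); T=tool()
for r in regions_of(w,'hob_key')[:2]:
    m=r['pixels'].astype(np.uint8); B=cv2.boxPoints(cv2.minAreaRect(np.argwhere(m)[:,::-1].astype(np.float32)))
    for zo in (.024,.019): print(r['confidence'],zo,[((np.linalg.inv(T)@np.array([*atz(w,b,s['tcp_pos'][2]+zo),1]))[:2]*100).round(2).tolist() for b in B])
E
```

```text
25.9 [ 0.4663 -0.0823  0.0692] [ 1.7999e+02  0.0000e+00 -1.0000e-02] [ 0.4  1.5 12.1] [ 0.42  0.02 -0.05]
```

The key is home: TCP at 0.069, matching the expected height, with 12 N of push. I'm turning clockwise about the key axis, which lies 5.5 mm behind the tool axis.

Emit:
{"fn": "jog_arm", "kwargs": {
  "moves": [
    [[0,0,0.1],0,0.6],
    [[0,0.05,0],5,0.6],
    [[-0.01,0.1,0],10,0.6],
    [[-0.01,0.1,0],10,0.6],
    [[-0.01,0.1,0],10,0.6],
    [[-0.01,0.1,0],10,0.6],
    [[0,0,0],0,0.6],
    [[0,0,0],0,0.6]
  ],
  "newtons": 55
}}

```text
time_s: 27.0
tcp_pos: [0.4644, -0.087, 0.0689]
eef_rot: [179.9, -0.0, -45.0]
contact_force: [-2.2, -1.4, 22.3]
gripper_width: 0.0093
gripper_force: 55.0
```

```bash
python3 - <<'E'
from h import *
s=get_state(); print(s['time_s'],s['tcp_pos'].round(4),s['eef_rot'].round(2),s['contact_force'].round(1),s['moment'].round(3),s['joints'].round(1))
E
```

```text
27.0 [ 0.4644 -0.087   0.0689] [ 1.7994e+02 -4.0000e-02 -4.4980e+01] [-2.2 -1.4 22.3] [-0.529  1.228  0.067] [ 13.4  11.4 -36.2   0.1 -42.5  31.6]
```

Emit:
{"fn": "jog_arm", "kwargs": {
  "moves": [
    [[-0.01,0.1,0],10,0.6],
    [[-0.01,0.1,0],10,0.6],
    [[-0.01,0.1,0],10,0.6],
    [[-0.01,0.1,0],10,0.6],
    [[-0.01,0.1,0],10,0.6],
    [[0,0.08,0],8,0.6],
    [[0,0,0],0,0.6],
    [[0,0,0],0,0.6]
  ]
}}

```text
time_s: 28.0
tcp_pos: [0.4582, -0.0887, 0.0689]
eef_rot: [179.9, -0.1, -103.0]
contact_force: [-5.9, -2.0, 25.6]
gripper_width: 0.0093
gripper_force: 55.0
```

```bash
python3 - <<'E'
from h import *
s=get_state(); print(s['time_s'],s['tcp_pos'].round(4),s['eef_rot'].round(2),s['contact_force'].round(1),s['moment'].round(3),s['joints'].round(1))
E
```

```text
28.0 [ 0.4582 -0.0887  0.0689] [ 1.7992e+02 -1.1000e-01 -1.0298e+02] [-5.9 -2.  25.6] [-0.385  2.18   0.108] [ 13.4  10.9 -36.8   0.1 -42.4 -26.4]
```

Emit:
{"fn": "jog_arm", "kwargs": {
  "moves": [
    [[0,0.1,0],3,0.6],
    [[0,0,0],2,0.6],
    [[0,0,0],0,0.6],
    [[0,0,0],0,0.6],
    [[0,0,0],0,0.6]
  ]
}}

```text
time_s: 28.62
tcp_pos: [0.4574, -0.0885, 0.0689]
eef_rot: [180.0, -0.1, -108.0]
contact_force: [-4.8, -2.8, 24.6]
gripper_width: 0.0095
gripper_force: 55.0
```

```bash
cp /dev/null x; python3 - <<'E'
from h import *
s=get_state(); print(s['time_s'],s['tcp_pos'].round(4),s['eef_rot'].round(2),s['contact_force'].round(1),s['moment'].round(3),s['gripper_force'])
w=snap('wrist')
for r in regions_of(w,'hob_key')[:1]: print(r['confidence'],cv2.minAreaRect(np.argwhere(r['pixels'])[:,::-1].astype(np.float32)))
c=snap('scene'); d=snap('top')
for q,n in((c,'s'),(d,'t')):
    for r in regions_of(q,'kettle')[:1]: v,u=np.where(r['pixels']); print(n,r['confidence'],v.max(),u[v>=v.max()-1].mean(),u.min(),v.min())
E
```

```text
28.625 [ 0.4574 -0.0885  0.0689] [ 1.7995e+02 -1.1000e-01 -1.0796e+02] [-4.8 -2.8 24.6] [-0.705  1.834  0.254] 55.03990173339844
0.63 ((319.0, 327.0), (104.0, 24.0), 90.0)
s 0.57 235 252.35714285714286 222 171
t 0.66 255 183.5 129 180
```

The stop is reached: the moment jumped to 0.25 N m, and the key is still aligned in the grip and seated. The kettle hasn't moved. Handing in.

```bash
python3 -c "
from plant import close_job
print(close_job())"
```

```text
the job is handed in; nothing more can be done
None
```

I handed the job in at about 29 s on the robot clock, and no verdict came back: the kettle stands about 10 mm from the middle of the large ring, let go, and the gripper holds the wing key fully home and turned clockwise to its stop; an early try at dragging the kettle by its bail tilted it briefly, so I let go and pushed it by its side instead.

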